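# Index the cylinder head stand to its next hole

### The arm

A 6-joint arm with a two-finger parallel gripper is mounted at the origin on the work surface. World frame = base frame: x ahead of the robot, y to its left, z up, the work surface at z = 0. Lengths are in m, angles in rad, forces in N, time in s.
With the tool pointing down it reaches from about 0.4 to 0.925 m from the base axis. Payload 3.4 kg.
Tool frame: the origin (TCP) lies midway between the tips of the shut fingers; the grasp point (between the pads) lies arm.pinch_z behind it (arm.pinch_z is the distance from the TCP to the grasp point, in m); y points along the fingers, z is the direction in which the jaws open and shut, and the axes are right-handed (so a half turn about y gives the same grasp; the last joint's range is limited). The gripper opens to 85 mm and grips with 20 to 120 N. Pads are 22 mm wide; open, the fingers measure 114 mm over their backs; the gripper's body (76 mm by 85 mm) begins 54 mm behind the grasp point. The pads swing forward as they close: fully open they stand 13 mm farther back than shut.
Start: joints at [-1.194, 0.307, 1.506, -0, 1.328, -0.073], TCP at [0.25, -0.518, 0.231] pointing down, gripper open.
Joint ranges: [-3.12, 3.12], [-1.05, 2.28], [0.14, 2.33], [-1.42, 4.57], [0.1, 2.73], [-2.68, 2.68]. Speed limits (rad/s): [2.57, 2.57, 3.14, 3.14, 3.14, 3.14].

### API

Orientations are given as a 3x3 rotation matrix whose columns are the frame's x, y, z axes.
In Python, from rig import arm gives the robot as it stands.
- The arm moves only by the tool apply_moves, never from a script. Its argument "rows" is a list that holds one entry, the list of rows, each a list of 7 numbers: the shift along the tool's x, y, z in cm, then the turn, a rotation vector about the tool's x, y, z in degrees, then the closure, from 0 (fully open) to 1 (shut). A call has 1 to 20 rows; each row is the pose to reach, as a shift and turn from the pose commanded when the call began, along the tool's axes at that moment; what a row does not reach only later rows make up. A row lasts 1/10 s, in which the tool goes at most 50 mm and 8.59 degrees, less where a joint would pass 70% of its speed; a pose out of reach is approached as far as the arm can. A call with a gripper value outside its range is refused whole. The fingers move at their own pace and stop on an object; "grip_force" is the grip in N (left out, the last holds). Time passes only in rows, so rows that repeat a pose let the fingers close. It gives the time, the measured TCP pose, the force and the opening at its end, in the units of the state.
- arm.read_state(): the state, without advancing time (a new reading comes with each control period).
- arm.camera(name): name is "scene" or "top" or "wrist"; returns a dict with "pixels" (480x640x3 uint8, red, green, blue), "z_map" (480x640 float32, m along the optical axis (not along the pixel's ray), 0 where there is no reading), "fx", "fy", "cx", "cy" (pixels), "T" (4x4, takes a point from camera to world coordinates); the wrist camera has in their place "T_tool_cam" (4x4, takes a point from camera to tool coordinates, whose origin is the TCP and whose axes are the tool frame's). Camera axes: x right, y down, z forward; pixel columns grow to the right and rows downward; lengths in m; the calibration is good to about 2 mm. The wrist camera is an equidistant fisheye: a pixel r from the principal point sees the ray r / f radians off the axis. A picture is of the moment at which its call begins: read the wrist's pose just before it.
- arm.job_done(): hands the job in, once; it reports no verdict.
Trained networks look in the newest picture that a camera, given by its name, has taken for a name from the list of things; names that differ only in an ending like _2 or _b are one class to them, and where a whole thing is asked for, a point or a joint stands for the part that bears it (a point fixed in the world has none). Each returns a list of dicts, best first, with "score" (0 to 1); they miss things now and then, are a little off and sometimes report something else, mostly with a low value. They report only what shows in the picture. A call takes as long as a camera call.
- arm.recognise(camera, thing): "position" ([x, y, z] in m, in world coordinates, good to about 4 mm: the middle of the surface that is visible of it).
- arm.regions_of(camera, thing): "pixels" (480x640 bool, what is visible of it).
- arm.place_of(camera, thing): "position" ([x, y, z] in m, in world coordinates, good to about 4 mm: a listed point, or the origin of a listed thing).
The state is a dict: "clock": time; "joints": joint angles; "joint_vel": joint speeds; "effort": joint torques, N m; "position": TCP position; "tool_rot": TCP orientation; "wrist_force": force on the tool from outside, world axes, zero at the start; "torque": the same for the moment, N m; "width": opening from 0.0 (shut) to 1.0 (fully open).
Only numpy, scipy, OpenCV 4.12 (cv2) and the standard library are available. Lean on these libraries where they do the work, as an engineer would, in place of code of your own. Each camera call takes 0.05 s, during which the arm holds its last target. There are 200 camera calls.

### The job

The second valve of the cylinder head is due, so turn the index stand on by one hole, anticlockwise seen from above: pull the red plunger knob up until its pin is out of the ring and start the arm round, let go of the knob between the two holes so that the pin rides on the ring, then push the arm on until the pin snaps fully home in the next hole by itself. Leave the other things on the bench where they are.

Things in the scene. Friction and masses are not known exactly. Their poses are not given: they have to be found in the camera images.
- index_stand: Index stand bolted to the bench, place and yaw vary: blue-grey cast flange 284 mm across with a bright steel ring round its rim, ring top 18 mm above the bench. Four bolted lugs, at most 20 mm high, reach 173 mm from the axis. Origin: on the turning axis at bench height, z up; its x axis points from the axis to the hole where the pin starts. It does not turn.
- next_hole (a point): Mouth of the next hole, where the pin must go, at the ring top. The ring has eight dark 12 mm holes, every 45 degrees, 115 mm from the turning axis; this one is the first anticlockwise (seen from above) of the one where the pin starts.
- stand_axis (a point): Turning axis of the stand at the height of the ring top, 18 mm above the bench.
- head_top (a point): Dark cast-iron cylinder head, 100 x 122 mm, strapped to the 170 mm steel turntable (top at 44 mm) in the middle of the stand; it turns with the arm. Head top 84 mm above the bench, clamp studs up to 106 mm, all within 87 mm of the axis. This point: middle of its top, on the turning axis; x points along the arm.
- turntable (a joint): Turn of the turntable with head, arm and plunger, rad: 0 at the start (pin in the first hole), grows anticlockwise seen from above; the next hole is at 0.785 (45 degrees). It turns stiffly (about 0.25 N m, and some 0.3 N m more while the pin rides on the ring), stays where it is left, and is locked while the pin is in a hole.
- plunger (a joint): Lift of the spring plunger, m: 0 = pin fully down in a hole, 0.012 = the pin's nose is level with the ring top (reads so while it rides on the ring between holes), 0.016 = upper stop. The spring pulls it down with 6 N at 0 and 12 N at the stop, and snaps it into a hole as soon as it comes over one.
- knob: Red upright plunger knob, 28 mm diameter, 26 mm high, 115 mm from the turning axis. Origin: centre of its underside, 60 mm above the bench with the pin down; z up. Below it a steel boss of 22 mm diameter, top at 58 mm. Take it from above with a finger on each side along the ring (across the arm), where it is free; towards the axis the cylinder head is in the way.
- knob_grip (a point): Centre of the red knob, 13 mm above its underside (73 mm above the bench with the pin down); it turns and lifts with the knob.
- swing_grip (a point): Middle of the round black hand grip at the outer end of the arm: a level cylinder, 22 mm diameter, pointing straight away from the turning axis, 150 to 200 mm from it, centre line 36 mm above the bench (25 mm free below). Arm inward of it: 30 mm wide, 30 to 42 mm above the bench, up to 135 mm from the axis. Push the grip from its clockwise side to turn anticlockwise.
- filter_housing: Bystander: grey plastic air filter housing, 160 x 120 x 48 mm with a short snout, its flap hinged open along one long side (total height up to 175 mm). Origin under its centre.
- valve_cover: Bystander: chipped green valve cover, 130 x 85 x 42 mm. Origin under its centre.
- ratchet: Bystander: steel ratchet handle, 215 mm long, 26 mm high at most, lying flat. Origin near its middle, on the bench.
- primer_bulb: Bystander: black rubber primer bulb, 37 mm across, 25 mm high. Origin under its centre.
- socket: Bystander: upright steel socket, 24 mm diameter, 32 mm high. Origin under its centre.
- parts_bowl: Bystander: steel bowl of nuts, 124 mm across, 30 mm high. Origin under its centre.

How it is judged:
On the way, in this order (a step that is already met when the one before it is completed fails the run):
1. the pin is pulled out of its hole (value of joint plunger above 0.011 m), for 0.05 s.
2. the knob is let go between the two holes, with the pin riding on the ring (value of joint plunger above 0.009 m and contact force between the fingers and knob below 0.2 N and value of joint turntable between 0.05 and 0.735 rad), for 0.2 s.
At the end, for the whole second after the job is handed in: The pin is fully down (within 2 mm) in the next hole anticlockwise (turntable at 0.785 rad, within 0.04) and the stand is at rest (value of joint plunger below 0.002 m and value of joint turntable between 0.745 and 0.825 rad and velocity of joint turntable between -0.05 and 0.05 rad/s); the robot touches nothing.
It fails at once if a bystander is shoved more than 3 cm (distance of any of filter_housing, valve_cover, ratchet, primer_bulb, socket, parts_bowl from where it was at the start of the episode above 0.03 m).
It also fails if it takes over 46 s, if anything falls off the work surface, if the arm or the gripper's body presses on something with over 40 N, if the wrist force passes 120 N, or if a joint passes its speed limit or range.

## Working session

There is one attempt and no reset: what is moved stays moved. The work goes in short steps, Python scripts to look and compute and a tool call to move; the robot and the scene stay as the last step left them, time stands still between calls to the robot, and variables do not carry over. Pictures are saved under pics/ and viewed, about 8 in all and at most 12, crops included, and the job is handed in when it is done.

Besides the shell and the picture viewer there is one more tool, called as name([rows], argument=value, ...), one row to a line, values as JSON. apply_moves: Moves the arm, as the interface text tells. Its arguments: {"type":"object","properties":{"rows":{"type":"array"},"grip_force":{"type":"number"}},"required":["rows"]}

```bash
mkdir -p pics; ls
python3 - <<'E'
from rig import arm
import cv2,numpy as np
s=arm.read_state();print(s['clock'],s['position'],s['tool_rot'],s['width'],arm.pinch_z)
for c in ['top','scene']:
    im=arm.camera(c); cv2.imwrite(f'pics/{c}0.png',im['pixels'][:,:,::-1])
    for n in ['knob_grip','knob','swing_grip','next_hole','stand_axis','head_top','index_stand']:
        print(c,n,[(np.round(d['position'],3).tolist(),round(d['score'],2)) for d in arm.place_of(c,n)[:2]])
E
```

```text
pics
0.0 [ 0.25024921 -0.51691116  0.23038104] [[-9.00092859e-01 -7.50752110e-04  4.35697465e-01]
 [-4.35698084e-01  1.91222160e-03 -9.00090842e-01]
 [-1.57405007e-04 -9.99997890e-01 -2.04827826e-03]] 0.9981888223494337 0.0187
top knob_grip [([0.503, -0.137, 0.072], 0.62)]
top knob [([0.499, -0.136, 0.062], 0.44)]
top swing_grip [([0.517, -0.195, 0.033], 0.94), ([0.499, -0.136, 0.061], 0.46)]
top next_hole [([0.569, -0.083, 0.017], 0.56), ([0.501, -0.134, 0.06], 0.55)]
top stand_axis [([0.765, -0.145, -0.002], 0.47)]
top head_top [([0.471, -0.027, 0.083], 0.92)]
top index_stand [([0.47, -0.024, 0.001], 0.62)]
scene knob_grip [([0.501, -0.133, 0.071], 0.52), ([0.726, 0.203, 0.003], 0.5)]
scene knob [([0.501, -0.133, 0.06], 0.72), ([0.682, -0.366, -0.002], 0.52)]
scene swing_grip [([0.517, -0.193, 0.036], 0.95), ([0.571, -0.08, 0.021], 0.2)]
scene next_hole [([0.567, -0.079, 0.02], 0.56)]
scene stand_axis []
scene head_top [([0.47, -0.022, 0.082], 0.57), ([0.383, -0.436, -0.001], 0.24)]
scene index_stand [([0.474, -0.022, -0.002], 0.59)]
```

View pics/top0.png

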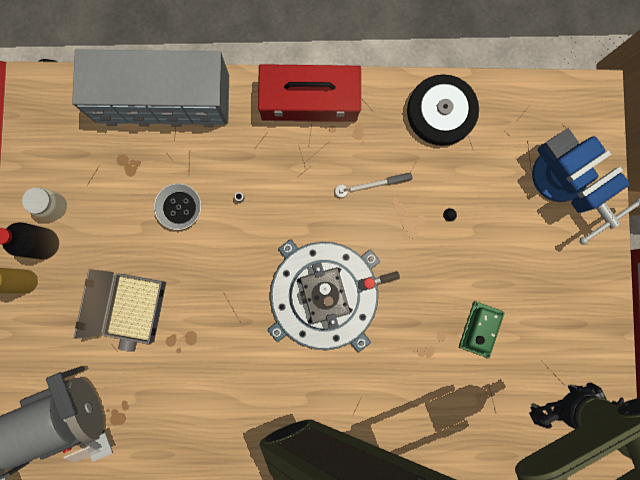

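View pics/scene0.png

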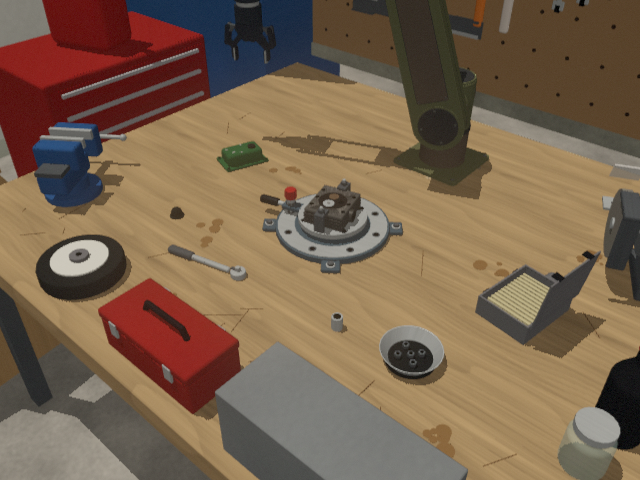

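```bash
cat > h.py <<'E'
from rig import arm
import numpy as np
from scipy.spatial.transform import Rotation as R
A=np.array([.471,-.024])
def goal(p,yaw):  # yaw of tool z in deg, tool pointing down
    s=arm.read_state(); T=s['tool_rot']
    y=np.radians(yaw); z=np.array([np.cos(y),np.sin(y),0]); d=np.array([0,0,-1.])
    G=np.column_stack([np.cross(d,z),d,z])
    print('row',np.round(T.T@(np.array(p)-s['position'])*100,2),np.round(R.from_matrix(T.T@G).as_rotvec(degrees=True),2))
def polar(r,deg,z): a=np.radians(deg); return [A[0]+r*np.cos(a),A[1]+r*np.sin(a),z]
E
python3 -c "
from h import *
goal([.501,-.1345,.15],15)"
```

```text
row [-39.24   8.13 -23.57] [ -0.   -79.17   0.  ]
```

apply_moves([
  [[-39.2,8.1,-23.6,0,-79.2,0,0],[-39.2,8.1,-23.6,0,-79.2,0,0],[-39.2,8.1,-23.6,0,-79.2,0,0],[-39.2,8.1,-23.6,0,-79.2,0,0],[-39.2,8.1,-23.6,0,-79.2,0,0],[-39.2,8.1,-23.6,0,-79.2,0,0],[-39.2,8.1,-23.6,0,-79.2,0,0],[-39.2,8.1,-23.6,0,-79.2,0,0],[-39.2,8.1,-23.6,0,-79.2,0,0],[-39.2,8.1,-23.6,0,-79.2,0,0],[-39.2,8.1,-23.6,0,-79.2,0,0],[-39.2,8.1,-23.6,0,-79.2,0,0],[-39.2,8.1,-23.6,0,-79.2,0,0],[-39.2,8.1,-23.6,0,-79.2,0,0]],
])

```text
clock: 2.2
position: [0.5, -0.1357, 0.1507]
tool_rot: [[0.257, 0.0, 0.966], [-0.966, -0.0, 0.257], [0.001, -1.0, 0.0]]
wrist_force: [0.9, -1.2, 0.3]
width: 1.001
```

Run:
```python
from h import *
import cv2
s=arm.read_state();print(s['clock'],s['position'],s['wrist_force'],np.degrees(np.arctan2(*s['tool_rot'][1::-1,2])))
im=arm.camera('wrist'); cv2.imwrite('pics/w0.png',im['pixels'][:,:,::-1])
for n in ['knob_grip','knob','swing_grip','next_hole','stand_axis','head_top','index_stand']:
    print(n,[(np.round(d['position'],3).tolist(),round(d['score'],2)) for d in arm.place_of('wrist',n)[:2]])
m=arm.regions_of('wrist','knob'); 
if m:
  v,u=np.nonzero(m[0]['pixels']);print(m[0]['score'],u.mean(),v.mean(),u.min(),u.max(),v.min(),v.max())
```

```text
2.2 [ 0.49999603 -0.13574986  0.15065738] [ 0.86173083 -1.20318051  0.26038107] 14.878493192038668
knob_grip [([0.502, -0.137, 0.072], 0.68)]
knob [([0.503, -0.137, 0.061], 0.7)]
swing_grip [([0.521, -0.191, 0.036], 0.91)]
next_hole [([0.571, -0.077, 0.016], 0.91)]
stand_axis []
head_top []
index_stand [([0.469, -0.025, 0.002], 0.71)]
0.84 323.2866028708134 252.3023923444976 299 348 225 279
```

View pics/w0.png

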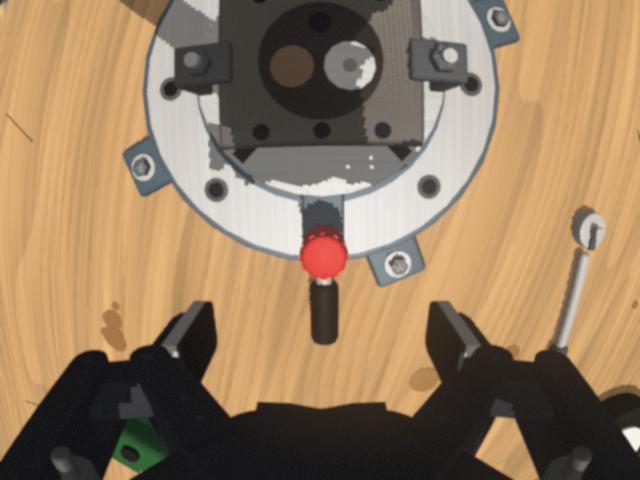

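apply_moves([
  [[0,4,0.1,0,0,0,0],[0,7,0.1,0,0,0,0],[0,8.5,0.1,0,0,0,0.3],[0,9.3,0.1,0,0,0,0.4],[0,9.7,0.1,0,0,0,0.4],[0,9.7,0.1,0,0,0,0.4],[0,9.7,0.1,0,0,0,0.4],[0,9.7,0.1,0,0,0,0.4]],
], grip_force=40)

```text
clock: 3.45
position: [0.5023, -0.1344, 0.0542]
tool_rot: [[0.259, 0.002, 0.966], [-0.966, -0.001, 0.259], [0.001, -1.0, 0.002]]
wrist_force: [0.6, -0.1, -0.0]
width: 0.6
```

Run:
```python
from h import *
import cv2
s=arm.read_state();print(s['clock'],s['position'],s['wrist_force'],s['width'])
im=arm.camera('wrist'); cv2.imwrite('pics/w1.png',im['pixels'][:,:,::-1])
for n in ['knob_grip','index_stand']:
    print(n,[(np.round(d['position'],3).tolist(),round(d['score'],2)) for d in arm.place_of('wrist',n)[:2]])
```

```text
3.45 [ 0.50226061 -0.1343741   0.05422896] [ 0.59868108 -0.13624197 -0.01509764] 0.5995055818975519
knob_grip [([0.501, -0.137, 0.077], 0.78)]
index_stand [([0.469, -0.022, 0.002], 0.57)]
```

View pics/w1.png

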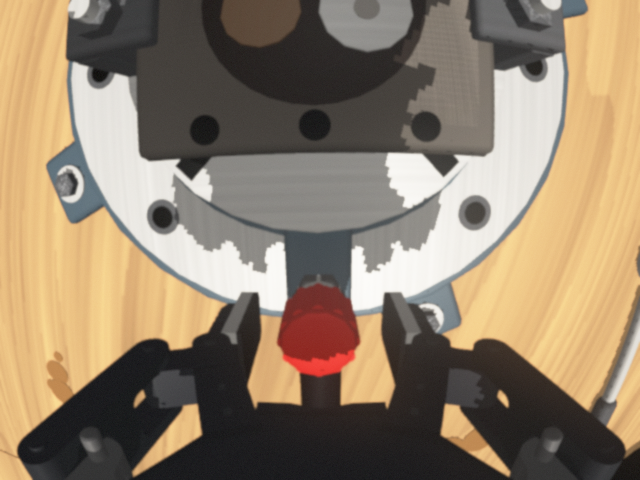

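The knob, at about (318, 325), sits centred between the pads at columns 258 and 383. Next I close the gripper and lift.

apply_moves([
  [[0,0,0,0,0,0,1],[0,0,0,0,0,0,1],[0,0,0,0,0,0,1],[0,0,0,0,0,0,1],[0,0,0,0,0,0,1],[0,0,0,0,0,0,1],[0,-0.5,0,0,0,0,1],[0,-1.0,0,0,0,0,1],[0,-1.4,0,0,0,0,1],[0,-1.4,0,0,0,0,1],[0,-1.4,0,0,0,0,1],[0,-1.4,0,0,0,0,1]],
], grip_force=50)

```text
clock: 4.8
position: [0.5013, -0.1341, 0.067]
tool_rot: [[0.259, -0.0, 0.966], [-0.966, 0.0, 0.259], [-0.0, -1.0, -0.0]]
wrist_force: [2.5, -1.0, -12.0]
width: 0.315
```

Run:
```python
from h import *
import cv2
s=arm.read_state();print(s['clock'],s['position'],s['wrist_force'],s['width'])
im=arm.camera('wrist'); cv2.imwrite('pics/w2.png',im['pixels'][:,:,::-1])
print([np.round(d['position'],3).tolist() for d in arm.place_of('wrist','knob')])
arm.camera('scene');print([np.round(d['position'],3).tolist() for d in arm.place_of('scene','knob')])
for a in (5,10,15,20):
    goal(polar(.115,-75+a,.0675),15+a)
```

```text
4.8 [ 0.50131874 -0.13411135  0.06695152] [  2.49386157  -1.00455682 -12.0015939 ] 0.31521912952587045
[[0.5, -0.133, 0.073]]
[[0.503, -0.135, 0.074]]
row [ 0.04 -0.04  0.92] [ 0.02 -4.97 -0.01]
row [-0.09 -0.04  1.92] [ 0.02 -9.97 -0.01]
row [-0.31 -0.04  2.9 ] [  0.02 -14.97  -0.02]
row [-0.61 -0.04  3.86] [  0.02 -19.97  -0.02]
```

View pics/w2.png

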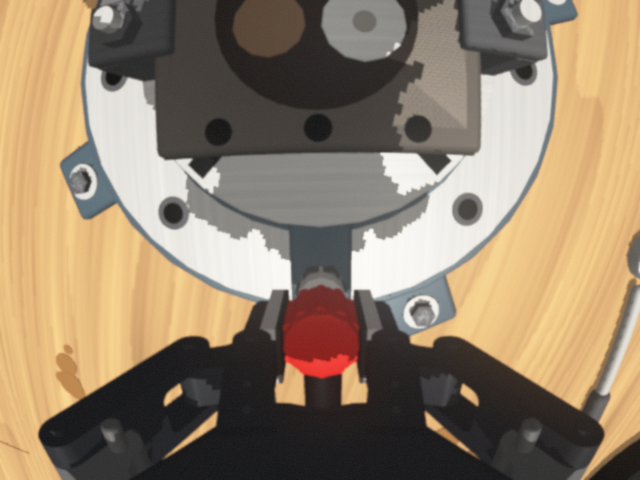

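apply_moves([
  [[0,-0.08,0,0,0,0,1],[0,-0.08,0.5,0,-2.5,0,1],[-0.04,-0.08,1.0,0,-5,0,1],[-0.1,-0.08,1.5,0,-7.5,0,1],[-0.17,-0.08,2.0,0,-10,0,1],[-0.27,-0.08,2.49,0,-12.5,0,1],[-0.39,-0.08,2.98,0,-15,0,1],[-0.53,-0.08,3.46,0,-17.5,0,1],[-0.69,-0.08,3.93,0,-20,0,1],[-0.69,-0.08,3.93,0,-20,0,1],[-0.69,-0.08,3.93,0,-20,0,1]],
])

```text
clock: 6.1
position: [0.5372, -0.1168, 0.0678]
tool_rot: [[0.573, -0.001, 0.819], [-0.819, 0.001, 0.573], [-0.001, -1.0, -0.0]]
wrist_force: [3.0, 0.4, -12.3]
width: 0.313
```

Run:
```python
from h import *
import cv2
s=arm.read_state();print(s['clock'],s['position'],s['wrist_force'],s['width'])
im=arm.camera('wrist'); cv2.imwrite('pics/w3.png',im['pixels'][:,:,::-1])
c=arm.camera('scene')
for n in ['knob','swing_grip']: print(n,[np.round(d['position'],3).tolist() for k in ('scene','wrist') for d in arm.place_of(k,n)[:2]])
```

```text
6.1 [ 0.53719232 -0.11679379  0.06784171] [  2.98802188   0.37831584 -12.34024136] 0.3130972244735578
knob [[0.537, -0.118, 0.076], [0.569, -0.08, 0.021], [0.538, -0.12, 0.075]]
swing_grip [[0.576, -0.165, 0.038], [0.574, -0.163, 0.038]]
```

View pics/w3.png

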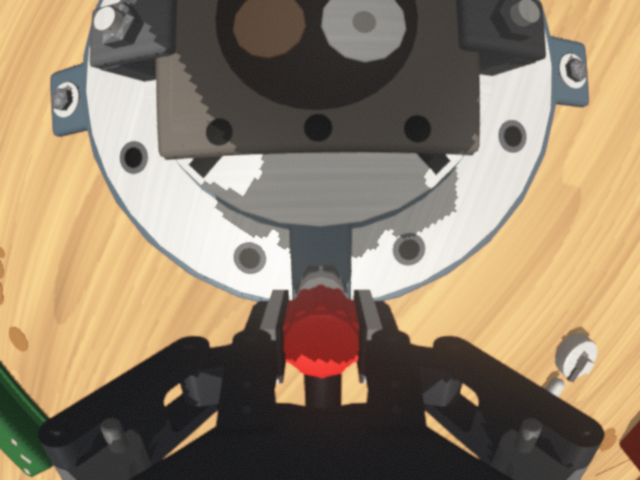

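apply_moves([
  [[0,0.15,0,0,0,0,1],[0,0.15,0,0,0,0,1],[0,0.15,0,0,0,0,0.4],[0,0.15,0,0,0,0,0.4],[0,0.15,0,0,0,0,0.4],[0,0.15,0,0,0,0,0.4],[0,0.15,0,0,0,0,0.4],[0,0.15,0,0,0,0,0.4]],
])

```text
clock: 7.2
position: [0.5378, -0.1174, 0.0669]
tool_rot: [[0.574, 0.0, 0.819], [-0.819, -0.0, 0.574], [0.0, -1.0, 0.0]]
wrist_force: [0.2, -1.6, 0.7]
width: 0.601
```

Run:
```python
from h import *
import cv2
s=arm.read_state();print(s['clock'],s['position'],s['wrist_force'],s['width'])
im=arm.camera('wrist'); cv2.imwrite('pics/w4.png',im['pixels'][:,:,::-1])
c=arm.camera('scene')
for n in ['knob','swing_grip']: print(n,[np.round(d['position'],3).tolist() for k in ('scene','wrist') for d in arm.place_of(k,n)[:2]])
```

```text
7.2 [ 0.53778761 -0.11735744  0.06685365] [ 0.21154463 -1.57817376  0.66032855] 0.6010165247639351
knob [[0.537, -0.117, 0.074], [0.539, -0.118, 0.073]]
swing_grip [[0.574, -0.165, 0.038], [0.572, -0.162, 0.036]]
```

View pics/w4.png

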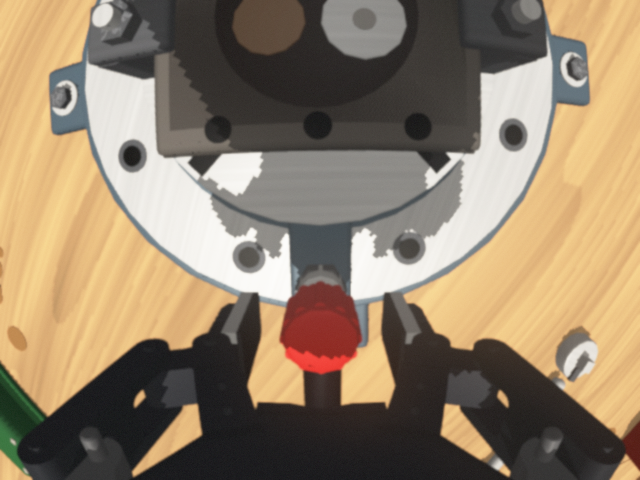

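The knob is free, clear of both pads at (320, 330), and the pin is riding on the ring with the knob underside at about 73 mm. Next I retreat, shut the fingers and go to the clockwise side of the hand grip.

apply_moves([
  [[0,-2,0,0,0,0,0.4],[0,-5,0,0,0,0,0.4],[0,-6.5,0,0,0,0,0.4],[2,-6.5,-1.5,0,0,0,0.7],[5,-6.5,-4,0,0,0,1],[6.5,-6.5,-4.5,0,0,0,1],[6.5,-6.5,-4.5,0,0,0,1],[6.5,-6.5,-4.5,0,0,0,1],[6.5,-6.5,-4.5,0,0,0,1],[6.5,-2.5,-4.5,0,0,0,1],[6.5,1,-4.5,0,0,0,1],[6.5,3,-4.5,0,0,0,1],[6.5,3.8,-4.5,0,0,0,1],[6.5,3.8,-4.5,0,0,0,1],[6.5,3.8,-4.5,0,0,0,1]],
], grip_force=40)

```text
clock: 9.0
position: [0.5389, -0.1961, 0.0294]
tool_rot: [[0.575, 0.001, 0.818], [-0.818, -0.0, 0.575], [0.001, -1.0, 0.001]]
wrist_force: [0.1, 0.3, 0.8]
width: -0.003
```

Run:
```python
from h import *
import cv2
s=arm.read_state();print(s['clock'],s['position'],s['wrist_force'],s['width'])
p=s['position'][:2]-A;print(np.hypot(*p),np.degrees(np.arctan2(p[1],p[0])))
im=arm.camera('wrist'); cv2.imwrite('pics/w5.png',im['pixels'][:,:,::-1])
c=arm.camera('scene')
for n in ['knob','swing_grip']: print(n,[np.round(d['position'],3).tolist() for k in ('scene','wrist') for d in arm.place_of(k,n)[:2]])
```

```text
9.0 [ 0.53889895 -0.19606608  0.02939039] [0.06055591 0.27470525 0.82987347] -0.003131833520062369
0.18497838693577426 -68.46532440489214
knob [[0.537, -0.118, 0.071], [0.471, -0.022, -0.002], [0.538, -0.119, 0.07]]
swing_grip [[0.573, -0.167, 0.036], [0.574, -0.163, 0.037]]
```

View pics/w5.png

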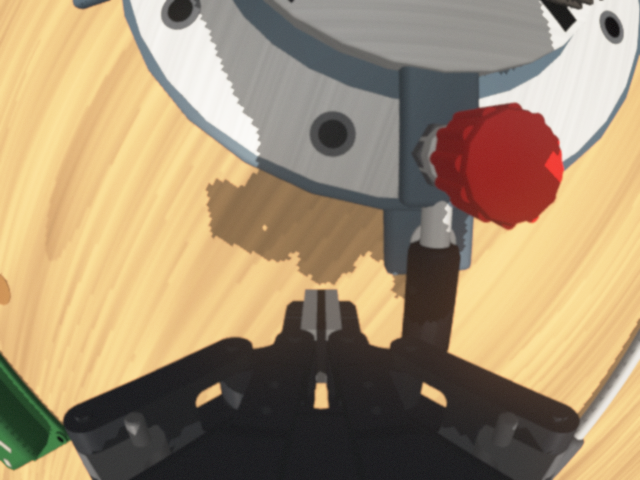

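Run:
```python
from h import *
for a in (4,8,12,16,20,22): goal(polar(.184,-68.5+a,.029),35+a)
```

```text
row [0.13 0.06 1.32] [-0.05 -3.98  0.09]
row [0.3  0.06 2.59] [-0.05 -7.98  0.09]
row [0.38 0.06 3.87] [ -0.04 -11.98   0.1 ]
row [0.37 0.06 5.16] [ -0.04 -15.98   0.1 ]
row [0.26 0.06 6.44] [ -0.04 -19.98   0.1 ]
row [0.18 0.06 7.07] [ -0.04 -21.98   0.1 ]
```

apply_moves([
  [[0.1,0,0.66,0,-2,0,1],[0.15,0,1.3,0,-4,0,1],[0.22,0,1.95,0,-6,0,1],[0.3,0,2.6,0,-8,0,1],[0.35,0,3.25,0,-10,0,1],[0.38,0,3.87,0,-12,0,1],[0.38,0,4.5,0,-14,0,1],[0.37,0,5.16,0,-16,0,1],[0.33,0,5.8,0,-18,0,1],[0.26,0,6.44,0,-20,0,1],[0.18,0,7.07,0,-22,0,1],[0.18,0,7.07,0,-22,0,1]],
])

```text
clock: 10.5
position: [0.5977, -0.1569, 0.0285]
tool_rot: [[0.84, 0.0, 0.543], [-0.543, -0.0, 0.84], [0.0, -1.0, 0.0]]
wrist_force: [0.0, 0.5, -0.5]
width: -0.0
```

Run:
```python
from h import *
import cv2
s=arm.read_state();print(s['clock'],s['position'],s['wrist_force'],s['width'])
p=s['position'][:2]-A;print(np.hypot(*p),np.degrees(np.arctan2(p[1],p[0])))
im=arm.camera('wrist'); cv2.imwrite('pics/w6.png',im['pixels'][:,:,::-1])
c=arm.camera('scene')
for n in ['knob','swing_grip']: print(n,[(np.round(d['position'],3).tolist(),np.degrees(np.arctan2(*(d['position'][:2]-A)[::-1])).round(1)) for k in ('scene','wrist') for d in arm.place_of(k,n)[:2]])
for a in (2,4,6,8,10,12): goal(polar(.184,-46.5+a,.029),57+a)
```

```text
10.5 [ 0.59771487 -0.15688302  0.02851124] [ 0.01092266  0.47899376 -0.51983026] -0.0004501229337265131
0.183615232472347 -46.36111466702269
knob [([0.56, -0.095, 0.073], np.float64(-38.8)), ([0.383, -0.438, -0.002], np.float64(-102.0)), ([0.56, -0.097, 0.072], np.float64(-39.1))]
swing_grip [([0.608, -0.132, 0.037], np.float64(-38.2)), ([0.608, -0.131, 0.037], np.float64(-37.9))]
row [ 0.21 -0.05  0.62] [-0.01 -1.97 -0.  ]
row [ 0.33 -0.05  1.25] [-0.01 -3.97 -0.  ]
row [ 0.42 -0.05  1.89] [-0.01 -5.97 -0.  ]
row [ 0.5  -0.05  2.52] [-0.01 -7.97 -0.  ]
row [ 0.55 -0.05  3.16] [-0.01 -9.97 -0.  ]
row [ 0.58 -0.05  3.81] [-1.000e-02 -1.197e+01 -0.000e+00]
```

View pics/w6.png

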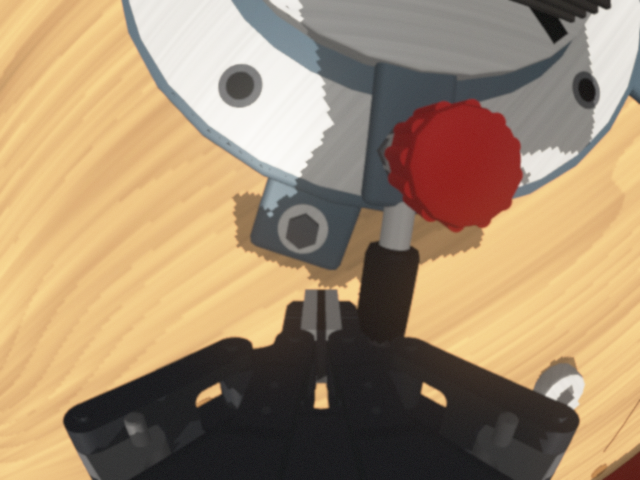

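apply_moves([
  [[0.1,0,0.31,0,-1,0,1],[0.2,0,0.62,0,-2,0,1],[0.27,0,0.94,0,-3,0,1],[0.33,0,1.25,0,-4,0,1],[0.38,0,1.57,0,-5,0,1],[0.42,0,1.89,0,-6,0,1],[0.43,0,2.0,0,-6.3,0,1],[0.44,0,2.1,0,-6.6,0,1],[0.45,0,2.2,0,-7,0,1],[0.46,0,2.3,0,-7.3,0,1],[0.48,0,2.4,0,-7.6,0,1],[0.48,0,2.4,0,-7.6,0,1]],
])

```text
clock: 12.0
position: [0.6156, -0.1392, 0.0289]
tool_rot: [[0.904, 0.003, 0.428], [-0.428, 0.0, 0.904], [0.002, -1.0, 0.001]]
wrist_force: [0.1, -0.1, -0.4]
width: -0.001
```

```bash
cat > c.py <<'E'
from h import *
s=arm.read_state();print(s['clock'],s['position'],s['wrist_force'])
p=s['position'][:2]-A;print(np.hypot(*p),np.degrees(np.arctan2(p[1],p[0])))
for k in ('scene','wrist'):
  arm.camera(k)
  for n in ['knob','swing_grip']: print(k,n,[(np.round(d['position'],3).tolist(),np.degrees(np.arctan2(*(d['position'][:2]-A)[::-1])).round(1)) for d in arm.place_of(k,n)[:1]])
E
python3 c.py
```

```text
12.0 [ 0.61558985 -0.13924648  0.02891632] [ 0.1423347  -0.10754229 -0.41311848]
0.1848999078805728 -38.55687257608852
scene knob [([0.568, -0.081, 0.06], np.float64(-30.2))]
scene swing_grip [([0.623, -0.109, 0.039], np.float64(-29.4))]
wrist knob [([0.572, -0.083, 0.063], np.float64(-30.3))]
wrist swing_grip [([0.621, -0.109, 0.036], np.float64(-29.6))]
```

apply_moves([
  [[0,0,-1,0,0,0,1],[0,0,-2.5,0,0,0,1],[2,0,-4,0,0,0,1],[2,-4,-4,0,0,0,1],[2,-8,-4,0,0,0,1],[5,-12,-6,0,0,0,1],[7,-14,-8,0,0,0,1],[7,-14,-8,0,0,0,1],[7,-14,-8,0,0,0,1]],
])

```text
clock: 13.2
position: [0.6425, -0.2438, 0.1691]
tool_rot: [[0.903, 0.001, 0.431], [-0.431, -0.0, 0.903], [0.001, -1.0, 0.0]]
wrist_force: [0.1, 0.3, -0.2]
width: 0.002
```

```bash
python3 c.py
python3 - <<'E'
from rig import arm
import cv2
im=arm.camera('scene')['pixels'][:,:,::-1]
cv2.imwrite('pics/s7.png',cv2.resize(im[140:290,230:430],None,fx=4,fy=4))
E
```

```text
13.2 [ 0.64252772 -0.24378856  0.16906625] [ 0.11975979  0.27912562 -0.1613512 ]
0.27879880005577484 -52.03075594823345
scene knob [([0.569, -0.081, 0.059], np.float64(-30.0))]
scene swing_grip [([0.624, -0.108, 0.035], np.float64(-28.8))]
wrist knob [([0.57, -0.081, 0.059], np.float64(-30.0))]
wrist swing_grip [([0.622, -0.11, 0.038], np.float64(-29.6))]
```

View pics/s7.png

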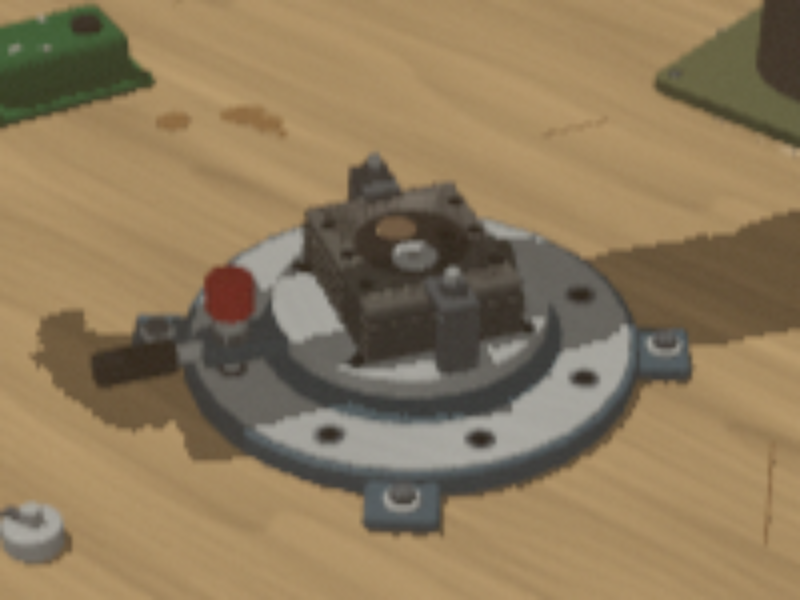

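The knob at (230, 293) sits down on its boss, its underside at 59 mm. The arm is at -30°, 45° from its start, and the gripper is clear.

```bash
python3 -c "
from rig import arm
print(arm.job_done())"
```

```text
the job is handed in; nothing more can be done
None
```

The index stand is one hole further round, anticlockwise, and the job is handed in. No verdict is reported.

- **What I did:** I gripped the knob across the arm, lifted it about 13–14 mm and swung it 20°. I let go with the pin riding on the ring, the knob's underside at about 73 mm. Then I pushed the hand grip on with the shut fingers until the pin snapped home, and backed the arm off.
- **Pin and arm angle:** in the last check both cameras put the knob's underside at 59 mm, against 60 mm with the pin fully down. The knob is at -30.0°, from -75° at the start, so it has turned 45°. The hand grip read -28.8° from one camera and -29.6° from the other, within the networks' error.
- **Contact and time:** the gripper was clear with a wrist force of about 0.3 N. The clock stood at about 13 s of the 46 s allowed.
- **Not checked:** I did not push the arm further to confirm it is locked, and I did not re-measure the other things on the bench. No unexpected wrist force showed up.

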